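Copper tube from the storage cradle to the drill jig

TASK

The copper tube is next for drilling. Lift it out of its bay in the grey cradle, lay it across the two notches of the wooden rest and let go; then take it by its bare end and lay it in the V of the blue drill jig with its black-capped end against the steel stop plate, letting go only when it is home against the stop. Leave the aluminium tube in its bay and do not disturb the other things on the bench.

Things in the scene. Friction and masses are not known exactly. Their poses are not given: they have to be found in the camera images.
- copper_center (a point): centre (mid-length, on the axis) of the copper tube: 28 mm outside diameter, 180 mm long, about 0.16 kg (varies by a third), smooth, free to roll. x runs along the tube to the end with the black cap (the last 30 mm, same diameter); y and z turn as it rolls. In the cradle the axis is level, 50 mm above the bench.
- copper_cap (a point): centre of the end face of the copper tube's black-capped end, 90 mm along +x from its centre
- alu_center (a point): centre of the plain aluminium tube (28 mm diameter, 180 mm long) lying in the other bay of the cradle, 90 mm from the copper one; leave it there. x along the tube.
- cradle: fixed grey cradle, base 200 (x) x 160 (y) x 12 mm, origin under its centre. Two bays along x at y = +-45 mm; either may hold the copper tube. V saddles with side walls 66 mm high, 39 mm apart, hold both ends of a tube (38 to 94 mm from the middle), end plates 56 mm high close them: only the middle 76 mm of a tube is open to fingers, over the 12 mm base.
- rest: fixed wooden rest: board 120 (x) x 80 (y) x 12 mm, origin under its centre, with two V-notched blocks, each 14 mm long (x), 55 mm wide, 46 mm high, at x = +-34 mm. A tube lying in both notches can be gripped between the blocks (54 mm clear) or by an end (the blocks end 41 mm from the middle). Its cap may point either way.
- rest_seat (a point): where the centre of a tube lying mid-way on the rest comes: 50 mm above the bench; x along the tube, z up
- jig: fixed drill jig on a dark base (x -100 to +125, y -50 to +50, 14 mm thick), origin under the seat. Blue V from x = -25 to +88 mm between side walls 70 mm high, 39 mm apart: no room for fingers there, only the tube's bare end (x -90 to -25) stays free. Steel stop plate across the end, its face at x = +90 mm, 80 mm high, 55 mm wide.
- jig_seat (a point): where the centre of the copper tube lies when home in the jig: 55 mm above the bench. x runs along the tube towards the stop plate, whose face is 90 mm from here; z up.
- glue_big: white squeeze bottle with orange label and cap, 60 mm across, 160 mm tall, origin under its base (bystander)
- glue_small: small white bottle with red cap, 36 mm across, 90 mm tall, origin under its base (bystander)
- tape: roll of silver tape lying flat, 100 mm across, 48 mm high, origin under its centre (bystander)
- driver: screwdriver lying on the bench, about 200 mm long (bystander)
- carton: cardboard carton, 80 x 120 x 50 mm, origin under its centre (bystander)
Things that resemble listed ones, but are neither listed nor needed, are in the scene too. Leave any purple look-alike of the jig alone. Of the things that look like the part that bears copper_center, the smaller one is meant.

How it is judged:
By the outcome, as a careful person would: the job done as asked, in the order asked, and still so for the second after the job is handed in, with the robot touching nothing.
It also fails if it takes over 53 s, if anything falls off the work surface, if the arm or the gripper's body presses on something with over 40 N, if the wrist force passes 120 N, or if a joint passes its speed limit or range.

ROBOT

A 6-joint arm with a two-finger parallel gripper is mounted at the origin on the work surface. World frame = base frame: x ahead of the robot, y to its left, z up, the work surface at z = 0. Lengths are in mm, angles in rad, forces in N, time in s.
With the tool pointing down it reaches from about 275 to 1000 mm from the base axis. Payload 8.4 kg.
Tool frame: the origin (TCP) lies midway between the tips of the shut fingers; the grasp point (between the pads) lies 19 mm behind it (robot.pinch_z is the distance from the TCP to the grasp point, in mm); z points along the fingers, y is the line along which they close (so a half turn about z gives the same grasp; the last joint's range is limited). The gripper opens to 85 mm and grips with 20 to 120 N. Pads are 22 mm wide; open, the fingers measure 114 mm over their backs; the gripper's body (76 mm by 85 mm) begins 54 mm behind the grasp point. The pads swing forward as they close: fully open they stand 13 mm farther back than shut.
Start: joints at [1.285, 0.353, 1.633, -0, 1.155, -0.002], TCP at [175.002, 600.002, 231.281] pointing down, gripper open.
Joint ranges: [-2.63, 2.63], [-0.92, 2.1], [0.06, 2.66], [-1.3, 4.44], [0, 2.69], [-3.02, 3.02]. Speed limits (rad/s): [2.22, 2.22, 2.79, 3.14, 3.14, 3.14].

INTERFACE

Orientations are given as a rotation vector (axis times angle).
In Python, from workcell import telemetry, capture, finish_job, robot gives the robot as it stands.
- The arm moves only by the tool apply_moves, never from a script. Its argument "rows" is a list of rows, each an object with "offset": the shift along the tool's x, y, z in cm, a list of three; "turn": the turn, a rotation vector about the tool's x, y, z in rad, a list of three; "gripper": the opening, from -1 (shut) to 1 (fully open), so that 0 is half open. A call has 1 to 20 rows; each row is the pose to reach, as a shift and turn from the pose commanded when the call began, along the tool's axes at that moment; what a row does not reach only later rows make up. A row lasts 1/8 s, in which the tool goes at most 62.5 mm and 10.7 degrees, less where a joint would pass 70% of its speed; a pose out of reach is approached as far as the arm can. A call with a gripper value outside its range is refused whole. The fingers move at their own pace and stop on an object; "squeeze" is the grip in N (left out, the last holds). Time passes only in rows, so rows that repeat a pose let the fingers close. It gives the time, the measured TCP pose, the force, the opening and the grip force at its end, in the units of the state.
- telemetry.observe(): the state, without advancing time (a new reading comes with each control period).
- capture(name): name is "scene" or "top" or "wrist"; returns a dict with "pixels" (400x640x3 uint8, red, green, blue), "camera_matrix" (3x3 intrinsics, pixels), "world_from_camera" (4x4, takes a point from camera to world coordinates). Camera axes: x right, y up, looking along -z (the intrinsics and any distortion apply to the point x, -y, -z); pixel columns grow to the right and rows downward; lengths in mm; the calibration is good to about 2 mm. A picture is of the moment at which its call begins. There is no depth.
- finish_job(): hands the job in; it is judged then, once.
The state is a dict: "clock": time; "joint_positions": joint angles; "joint_vel": joint speeds; "effort": joint torques, N m; "ee_pos": TCP position; "eef_rot": TCP orientation; "wrist_force": force on the tool from outside, world axes, zero at the start; "wrist_torque": the same for the moment, N m; "opening": opening from 0.0 (shut) to 1.0 (fully open); "grasp_force": force on a finger pad.
Only numpy, scipy, OpenCV 4.12 (cv2) and the standard library are available. Lean on these libraries where they do the work, as an engineer would, in place of code of your own. Each camera call takes 0.05 s, during which the arm holds its last target. There are 200 camera calls.

## Working session

There is one attempt and no reset: what is moved stays moved. The work goes in short steps, Python scripts to look and compute and a tool call to move; the robot and the scene stay as the last step left them, time stands still between calls to the robot, and variables do not carry over. Pictures are saved under pics/ and viewed, at most 13 in all, crops included, and the job is handed in when it is done.

Besides the shell and the picture viewer there is one more tool, called after "Request:" as a command line: name --argument value ..., lists and objects as JSON in quotes. apply_moves: Moves the arm, as the interface text tells. Its arguments: {"type":"object","properties":{"rows":{"type":"array"},"squeeze":{"type":"number"}},"required":["rows"]}

```bash
mkdir -p pics; python3 - <<'E'
from workcell import telemetry, capture, robot
import cv2,numpy as np
for n in("scene","top"):
    c=capture(n); cv2.imwrite(f"pics/{n}0.png",c["pixels"][:,:,::-1]); print(n,c["camera_matrix"],c["world_from_camera"].round(3),[k for k in c])
print(telemetry.observe()); print([a for a in dir(robot) if a[0]!='_'])
E
```

```text
scene [[365.36078473   0.         324.57187324]
 [  0.         365.36078473 198.59366566]
 [  0.           0.           1.        ]] [[ 7.04000e-01 -5.77000e-01  4.13000e-01  9.40194e+02]
 [ 7.10000e-01  5.73000e-01 -4.10000e-01 -3.79301e+02]
 [ 1.00000e-03  5.82000e-01  8.13000e-01  9.17750e+02]
 [ 0.00000e+00  0.00000e+00  0.00000e+00  1.00000e+00]] ['pixels', 'camera_matrix', 'world_from_camera']
top [[490.30040543   0.         319.77124711]
 [  0.         490.30040543 197.35008062]
 [  0.           0.           1.        ]] [[ 1.000000e-03  9.970000e-01 -7.900000e-02  3.951090e+02]
 [-1.000000e+00  1.000000e-03  3.000000e-03  6.744300e+01]
 [ 3.000000e-03  7.900000e-02  9.970000e-01  1.610725e+03]
 [ 0.000000e+00  0.000000e+00  0.000000e+00  1.000000e+00]] ['pixels', 'camera_matrix', 'world_from_camera']
{'clock': 0.1, 'joint_positions': array([ 1.28461338e+00,  3.53568923e-01,  1.63402143e+00, -1.79930107e-05,
        1.15519326e+00, -2.43209409e-03]), 'joint_vel': array([-6.04863291e-04,  4.99821859e-05, -1.24140544e-03, -6.65460026e-04,
       -6.19698835e-04,  1.54977786e-03]), 'effort': array([-9.19815866e-04, -6.06358337e+01, -3.42820358e+01, -7.04401486e-05,
        3.96907257e-03, -1.23361792e-05]), 'ee_pos': array([174.88533125, 599.61505159, 230.65937977]), 'eef_rot': array([-4.44187726e-01, -3.10987531e+00,  1.85492723e-03]), 'wrist_force': array([-0.75997087,  0.28919698, -0.60771706]), 'wrist_torque': array([0.00842841, 0.02137627, 0.02394169]), 'grasp_force': 0.0, 'opening': 0.9997267579004767}
['IKError', 'pinch_z']
```

View pics/top0.png

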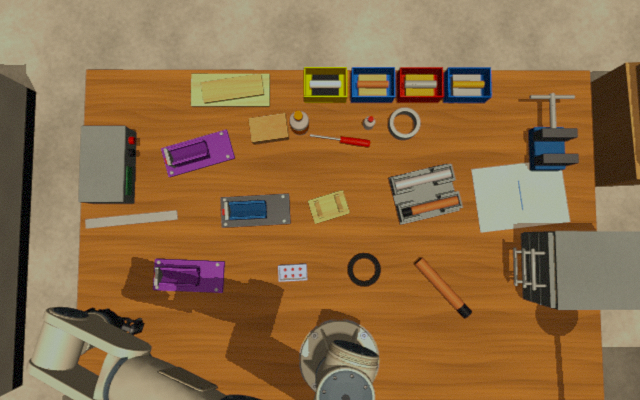

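View pics/scene0.png

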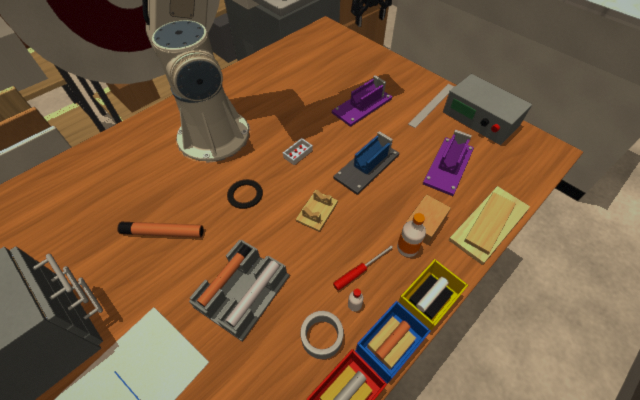

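The top view shows the copper tube in the cradle's lower bay (~430,206), the rest at (328,207) and the blue jig at (255,210) with its stop at the left. The larger copper look-alike lies loose at (440,285). I'll zoom in next.

```bash
python3 - <<'E'
import cv2,numpy as np
a=cv2.imread("pics/top0.png")[150:240,210:470]; b=cv2.imread("pics/scene0.png")[120:340,185:405]
a=cv2.resize(a,None,fx=3,fy=3,interpolation=cv2.INTER_CUBIC)
b=cv2.resize(b,(330,330),interpolation=cv2.INTER_CUBIC)
o=np.zeros((600,780,3),np.uint8);o[:270]=a;o[270:600,:330]=b;cv2.imwrite("pics/z1.png",o)
E
```

```text
(no output)
```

View pics/z1.png

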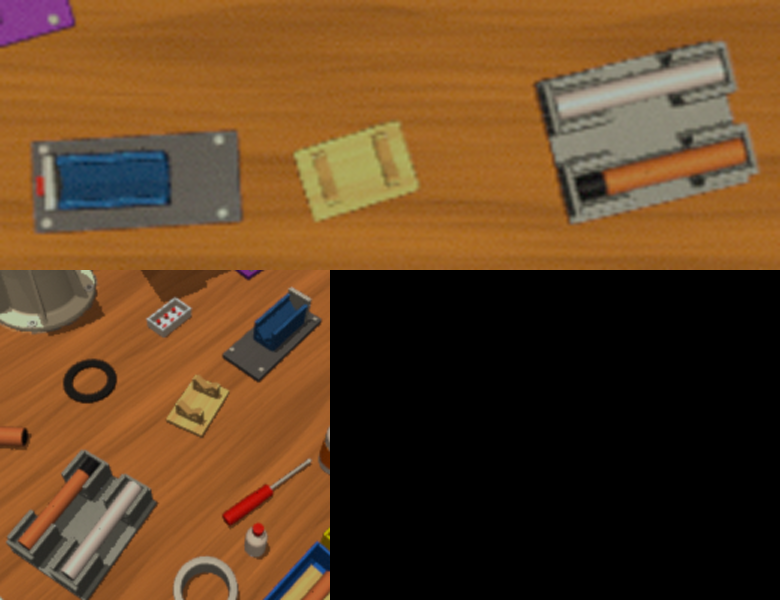

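```bash
cat > h.py <<'E'
import numpy as np,cv2
from scipy.spatial.transform import Rotation as R
from workcell import telemetry, capture, robot
def ray(c,uv,z):
    K,T=c["camera_matrix"],c["world_from_camera"]
    uv=np.atleast_2d(np.asarray(uv,float))
    d=np.c_[(uv[:,0]-K[0,2])/K[0,0],-(uv[:,1]-K[1,2])/K[1,1],-np.ones(len(uv))]@T[:3,:3].T
    o=T[:3,3]; return o+d*((z-o[2])/d[:,2])[:,None]
def proj(c,p):
    K,T=c["camera_matrix"],c["world_from_camera"]
    q=(np.atleast_2d(p)-T[:3,3])@T[:3,:3]; return np.c_[K[0,0]*q[:,0]/-q[:,2]+K[0,2],K[1,1]*q[:,1]/q[:,2]+K[1,2]]
def rect(c,mask,z,box=None):
    "largest blob of mask -> world centre, long-axis angle, size, on plane z"
    m=mask.astype(np.uint8)
    if box: b=np.zeros_like(m); x0,y0,x1,y1=box; b[y0:y1,x0:x1]=1; m&=b
    m=cv2.morphologyEx(m,cv2.MORPH_CLOSE,np.ones((5,5)))
    k=max(cv2.findContours(m,cv2.RETR_EXTERNAL,cv2.CHAIN_APPROX_NONE)[0],key=cv2.contourArea)
    w=ray(c,k[:,0,:],z)[:,:2].astype(np.float32)
    (cx,cy),(a,b),t=cv2.minAreaRect(w)
    if a<b:a,b,t=b,a,t+90
    return np.array([cx,cy]).round(1),round((t+90)%180-90,1),(round(a,1),round(b,1)),cv2.boundingRect(k)
def hsv(c): return cv2.cvtColor(c["pixels"],cv2.COLOR_RGB2HSV).astype(int)
def delta(p,rv=None):
    "tool-frame move (cm) from commanded~measured pose to world TCP p"
    s=telemetry.observe(); Rt=R.from_rotvec(s["eef_rot"]); out=(Rt.inv().apply(np.asarray(p)-s["ee_pos"])/10).round(2)
    return out, None if rv is None else (Rt.inv()*R.from_rotvec(rv)).as_rotvec().round(3)
E
python3 - <<'E'
from h import *
c=capture("top"); q=hsv(c); H,S,V=q[...,0],q[...,1],q[...,2]
for u,v in((430,206),(425,180),(405,211),(312,211),(328,207),(245,210),(275,200),(350,230)): print((u,v),q[v,u])
E
```

```text
(430, 206) [ 15 172 176]
(425, 180) [ 22  33 172]
(405, 211) [40 90 34]
(312, 211) [ 29 118 173]
(328, 207) [ 28 118 173]
(245, 210) [104 190  98]
(275, 200) [24 39 97]
(350, 230) [ 16 200 173]
```

```bash
python3 - <<'E'
from h import *
c=capture("top"); q=hsv(c); H,S,V=q[...,0],q[...,1],q[...,2]
print(q[200:208,440].tolist())
print("copper",rect(c,(H<14)&(S>130)&(V>120),50,(400,190,460,218)))
print("cap",rect(c,(V<60),50,(398,200,416,222)))
print("rest",rect(c,(H>20)&(H<40)&(S>80)&(V>80),12,(300,180,360,230)))
print("jigblue",rect(c,(H>95)&(H<115)&(S>120),70,(215,185,300,235)))
print("jigbase",rect(c,(S<140)|((H>95)&(H<115)),14,(215,185,300,235)))
E
```

```text
[[11, 197, 137], [12, 200, 162], [13, 188, 176], [15, 185, 178], [15, 173, 177], [14, 187, 176], [13, 195, 174], [12, 198, 156]]
copper (array([ 494.2, -304.7]), -76.5, (150.9, 25.8), (412, 196, 47, 19))
cap (array([ 466.5, -208.3]), -76.6, (43.5, 38.6), (398, 207, 14, 15))
rest (array([492. ,  33.9]), -72.6, (120.1, 80.4), (308, 191, 41, 33))
jigblue (array([478. , 289.7]), -87.1, (114.8, 55.2), (229, 201, 38, 19))
jigbase (array([479. , 273.2]), -86.8, (225.6, 99.4), (220, 194, 71, 34))
```

```bash
cat >> h.py <<'E'
def go(x,y,z,th):
    s=telemetry.observe(); Rt=R.from_rotvec(s["eef_rot"]); t=np.radians(th)
    X=np.array([np.cos(t),np.sin(t),0]); Z=np.array([0,0,-1.]); G=R.from_matrix(np.c_[X,np.cross(Z,X),Z])
    print("offset",(Rt.inv().apply(np.array([x,y,z])-s["ee_pos"])/10).round(2).tolist(),"turn",(Rt.inv()*G).as_rotvec().round(3).tolist())
E
python3 - <<'E'
from h import *
c=capture("wrist"); T=c["world_from_camera"]; s=telemetry.observe(); Rt=R.from_rotvec(s["eef_rot"])
print("cam in tool",Rt.inv().apply(T[:3,3]-s["ee_pos"]).round(1),(Rt.inv().as_matrix()@T[:3,:3]).round(2).tolist(),c["camera_matrix"][0,0])
go(480,190,280,93.2)
E
```

```text
cam in tool [  79.3    1.  -142.1] [[0.0, 0.95, 0.31], [1.0, -0.0, 0.0], [0.0, 0.31, -0.95]] 309.56728098234913
offset [-40.76, -30.8, -4.89] turn [-0.001, 0.0, 1.231]
```

Request:
apply_moves --rows '[{"offset":[-42,-30.8,-4.9],"turn":[0,0,1.231],"gripper":0.5},{"offset":[-42,-30.8,-4.9],"turn":[0,0,1.231],"gripper":0.5},{"offset":[-42,-30.8,-4.9],"turn":[0,0,1.231],"gripper":0.5},{"offset":[-42,-30.8,-4.9],"turn":[0,0,1.231],"gripper":0.5},{"offset":[-42,-30.8,-4.9],"turn":[0,0,1.231],"gripper":0.5},{"offset":[-42,-30.8,-4.9],"turn":[0,0,1.231],"gripper":0.5},{"offset":[-42,-30.8,-4.9],"turn":[0,0,1.231],"gripper":0.5},{"offset":[-42,-30.8,-4.9],"turn":[0,0,1.231],"gripper":0.5},{"offset":[-42,-30.8,-4.9],"turn":[0,0,1.231],"gripper":0.5},{"offset":[-42,-30.8,-4.9],"turn":[0,0,1.231],"gripper":0.5},{"offset":[-42,-30.8,-4.9],"turn":[0,0,1.231],"gripper":0.5},{"offset":[-42,-30.8,-4.9],"turn":[0,0,1.231],"gripper":0.5}]'

```text
clock: 1.75
ee_pos: [491.2, 187.6, 280.1]
eef_rot: [-2.157, -2.284, 0.0]
wrist_force: [0.2, 0.2, 0.4]
opening: 0.75
grasp_force: 0.0
```

```bash
python3 - <<'E'
from h import *
c=capture("wrist"); np.savez("wj.npz",**c); cv2.imwrite("pics/wj.png",c["pixels"][:,:,::-1])
print(telemetry.observe()["joint_vel"].round(3)); go(491,34,280,107.4)
q=hsv(c); H,S,V=q[...,0],q[...,1],q[...,2]
print(rect(c,(H>95)&(H<115)&(S>120),70)); print(rect(c,(S<140)|((H>95)&(H<115)),14,(0,0,640,400)))
print(proj(c,[[480,260,55],[475,350,80]]))
E
```

```text
[-0.002  0.002 -0.001 -0.002  0.    -0.002]
offset [-15.33, -0.91, 0.02] turn [-0.0, -0.0, -0.246]
(array([478.5, 292.2]), -86.7, (110.5, 54.0), (285, 15, 54, 114))
(array([543.3, -86.5]), 3.5, (1053.7, 288.1), (40, 252, 600, 148))
[[312.08821194 106.12945527]
 [311.18210238   9.25229348]]
```

View pics/wj.png

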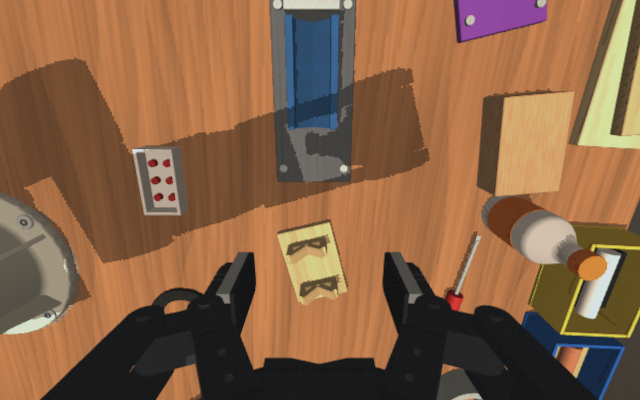

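The wrist view shows the jig V at (312,70) with the stop at the top edge, the jig base's near corners at (278,181) and (351,180), and the rest at (312,262).

```bash
python3 - <<'E'
from h import *
c=dict(np.load("wj.npz")); q=hsv(c); H,S,V=q[...,0],q[...,1],q[...,2]
print(ray(c,[[278,181],[351,180],[273,10],[354,10]],14).round(1)[:,:2].tolist())
print(ray(c,[[286,129],[339,128],[286,15],[339,15]],70).round(1)[:,:2].tolist())
print(rect(c,(H>20)&(H<40)&(S>60)&(S<150)&(V>90),12,(265,210,360,310)))
print([ (v,q[v,312].tolist()) for v in range(0,24,2)], ray(c,[[312,0],[312,10],[312,13]],80).round(1).tolist())
E
```

```text
[[437.9, 159.1], [536.9, 166.3], [428.6, 362.4], [521.9, 367.9]]
[[452.6, 234.3], [511.4, 238.9], [449.7, 345.9], [502.7, 349.0]]
(array([492.6,  32. ]), -72.6, (122.6, 78.8), (277, 223, 69, 81))
[(0, [23, 28, 213]), (2, [28, 23, 215]), (4, [32, 20, 216]), (6, [32, 19, 216]), (8, [30, 23, 186]), (10, [24, 20, 63]), (12, [24, 19, 66]), (14, [25, 23, 66]), (16, [20, 23, 67]), (18, [25, 23, 67]), (20, [17, 26, 68]), (22, [106, 97, 89])] [[475.4, 357.8, 80.0], [475.8, 349.4, 80.0], [476.0, 346.9, 80.0]]
```

```bash
python3 - <<'E'
from h import *
go(484,-260,250,103.5)
E
```

```text
offset [-44.65, -3.3, 3.02] turn [-0.0, -0.0, -0.178]
```

Request:
apply_moves --rows '[{"offset":[-44.7,-3.3,3],"turn":[0,0,-0.178],"gripper":0.5},{"offset":[-44.7,-3.3,3],"turn":[0,0,-0.178],"gripper":0.5},{"offset":[-44.7,-3.3,3],"turn":[0,0,-0.178],"gripper":0.5},{"offset":[-44.7,-3.3,3],"turn":[0,0,-0.178],"gripper":0.5},{"offset":[-44.7,-3.3,3],"turn":[0,0,-0.178],"gripper":0.5},{"offset":[-44.7,-3.3,3],"turn":[0,0,-0.178],"gripper":0.5},{"offset":[-44.7,-3.3,3],"turn":[0,0,-0.178],"gripper":0.5},{"offset":[-44.7,-3.3,3],"turn":[0,0,-0.178],"gripper":0.5},{"offset":[-44.7,-3.3,3],"turn":[0,0,-0.178],"gripper":0.5},{"offset":[-44.7,-3.3,3],"turn":[0,0,-0.178],"gripper":0.5}]'

```text
clock: 3.05
ee_pos: [484.2, -259.8, 250.3]
eef_rot: [-1.945, -2.466, -0.001]
wrist_force: [-0.7, 0.5, 0.1]
opening: 0.75
grasp_force: 0.0
```

```bash
python3 - <<'E'
from h import *
c=capture("wrist"); np.savez("wc.npz",**c); cv2.imwrite("pics/wc.png",c["pixels"][:,:,::-1])
u,v=proj(c,[490.7,-290,50])[0].round().astype(int); print(u,v,proj(c,[[469.7,-202.6,50],[511.7,-377.6,50]]).round(1).tolist())
q=hsv(c); H,S,V=q[...,0],q[...,1],q[...,2]
print(rect(c,(H<14)&(S>130)&(V>100),50,(u-35,v-110,u+35,v+60)))
go(490.7,-290,110,103.5)
E
```

```text
317 200 [[317.4, 120.2], [317.5, 268.2]]
(array([ 493.3, -298.1]), -77.0, (137.5, 26.0), (307, 148, 23, 112))
offset [-3.1, -0.08, 14.04] turn [0.0, -0.0, 0.0]
```

View pics/wc.png

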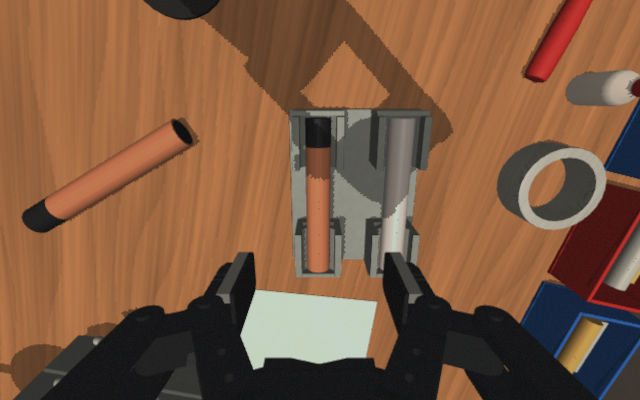

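The wrist view shows the copper tube at u≈318, from the cap end at v≈118 to the bare end at v≈272. This matches the prediction within 1–2 mm, so I'm going down to grasp.

Request:
apply_moves --rows '[{"offset":[-3.1,0,5],"turn":[0,0,0],"gripper":0.5},{"offset":[-3.1,0,10],"turn":[0,0,0],"gripper":0.5},{"offset":[-3.1,0,14],"turn":[0,0,0],"gripper":0.5},{"offset":[-3.1,0,17],"turn":[0,0,0],"gripper":0.5},{"offset":[-3.1,0,20],"turn":[0,0,0],"gripper":0.5},{"offset":[-3.1,0,22.1],"turn":[0,0,0],"gripper":0.5},{"offset":[-3.1,0,22.1],"turn":[0,0,0],"gripper":0.5},{"offset":[-3.1,0,22.1],"turn":[0,0,0],"gripper":-0.6},{"offset":[-3.1,0,22.1],"turn":[0,0,0],"gripper":-0.6},{"offset":[-3.1,0,22.1],"turn":[0,0,0],"gripper":-0.6},{"offset":[-3.1,0,22.1],"turn":[0,0,0],"gripper":-0.6},{"offset":[-3.1,0,22.1],"turn":[0,0,0],"gripper":-0.6},{"offset":[-3.1,0,22.1],"turn":[0,0,0],"gripper":-0.6}]' --squeeze 50

```text
clock: 4.72
ee_pos: [490.8, -291.9, 30.7]
eef_rot: [1.946, 2.466, -0.001]
wrist_force: [-6.2, -0.1, 8.3]
opening: 0.313
grasp_force: 48.8
```

```bash
python3 - <<'E'
from h import *
go(490.7,-290,180,103.5); s=telemetry.observe(); print(s["wrist_force"],s["grasp_force"],s["opening"])
E
```

```text
offset [0.18, 0.03, -14.93] turn [-0.001, 0.001, -0.001]
[-6.19013689 -0.07213797  8.32994089] 48.81050705909729 0.31272677924143866
```

Request:
apply_moves --rows '[{"offset":[0,0,-1],"turn":[0,0,0],"gripper":-0.6},{"offset":[0,0,-3],"turn":[0,0,0],"gripper":-0.6},{"offset":[0,0,-6],"turn":[0,0,0],"gripper":-0.6},{"offset":[0,0,-10],"turn":[0,0,0],"gripper":-0.6},{"offset":[0,0,-14],"turn":[0,0,0],"gripper":-0.6},{"offset":[0,0,-15],"turn":[0,0,0],"gripper":-0.6},{"offset":[0,0,-15],"turn":[0,0,0],"gripper":-0.6}]'

```text
clock: 5.6
ee_pos: [491.4, -291.6, 179.8]
eef_rot: [1.946, 2.465, 0.0]
wrist_force: [-0.5, 0.3, -2.7]
opening: 0.315
grasp_force: 49.5
```

```bash
python3 - <<'E'
from h import *
c=capture("wrist"); np.savez("wl.npz",**c); cv2.imwrite("pics/wl.png",c["pixels"][:,:,::-1])
go(492.3,33,180,107.4)
E
```

```text
offset [31.5, 7.67, -0.13] turn [-0.0, -0.001, -0.07]
```

View pics/wl.png

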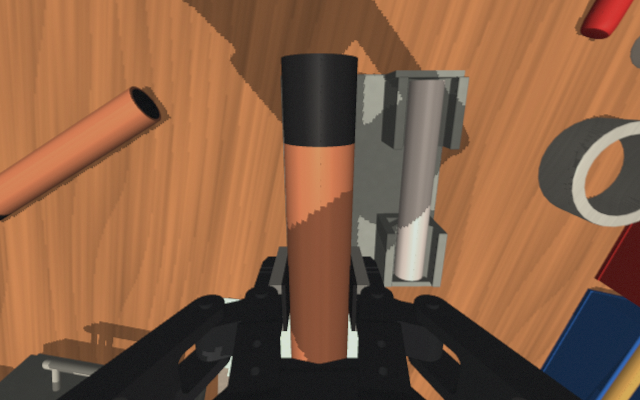

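The wrist view shows the tube held level and straight, with the cap boundary at (320,145). The aluminium tube is still in its bay.

```bash
python3 - <<'E'
from h import *
c=dict(np.load("wl.npz")); s=telemetry.observe(); Rt=R.from_rotvec(s["eef_rot"])
for z in(199,213): print(Rt.inv().apply(ray(c,[[320,146],[319,55]],z)-s["ee_pos"]).round(1).tolist())
E
```

```text
[[62.4, 1.9, -20.4], [95.2, 1.5, -20.3]]
[[64.5, 1.8, -34.4], [93.5, 1.5, -34.3]]
```

Request:
apply_moves --rows '[{"offset":[4,1,0],"turn":[0,0,-0.07],"gripper":-0.6},{"offset":[9,2.2,0],"turn":[0,0,-0.07],"gripper":-0.6},{"offset":[14,3.4,0],"turn":[0,0,-0.07],"gripper":-0.6},{"offset":[19,4.6,0],"turn":[0,0,-0.07],"gripper":-0.6},{"offset":[24,5.9,0],"turn":[0,0,-0.07],"gripper":-0.6},{"offset":[28.5,7,0],"turn":[0,0,-0.07],"gripper":-0.6},{"offset":[31.5,7.7,0],"turn":[0,0,-0.07],"gripper":-0.6},{"offset":[31.5,7.7,0],"turn":[0,0,-0.07],"gripper":-0.6},{"offset":[31.5,7.7,0],"turn":[0,0,-0.07],"gripper":-0.6}]'

```text
clock: 6.78
ee_pos: [492.4, 32.4, 178.2]
eef_rot: [-1.858, -2.532, 0.002]
wrist_force: [-0.0, -0.9, -2.0]
opening: 0.308
grasp_force: 49.4
```

```bash
python3 - <<'E'
from h import *
go(492.3,33,31.5,107.4)
E
```

```text
offset [0.06, 0.05, 14.67] turn [-0.002, -0.0, 0.001]
```

Request:
apply_moves --rows '[{"offset":[-0.3,0,3],"turn":[0,0,0],"gripper":-0.6},{"offset":[-0.3,0,7],"turn":[0,0,0],"gripper":-0.6},{"offset":[-0.3,0,10.5],"turn":[0,0,0],"gripper":-0.6},{"offset":[-0.3,0,12.5],"turn":[0,0,0],"gripper":-0.6},{"offset":[-0.3,0,13.7],"turn":[0,0,0],"gripper":-0.6},{"offset":[-0.3,0,14.2],"turn":[0,0,0],"gripper":-0.6},{"offset":[-0.3,0,14.5],"turn":[0,0,0],"gripper":-0.6},{"offset":[-0.3,0,14.6],"turn":[0,0,0],"gripper":-0.6},{"offset":[-0.3,0,14.6],"turn":[0,0,0],"gripper":-0.6}]'

```text
clock: 7.9
ee_pos: [494.3, 29.9, 33.7]
eef_rot: [1.859, 2.532, 0.001]
wrist_force: [0.6, 0.0, -2.9]
opening: 0.311
grasp_force: 49.4
```

Request:
apply_moves --rows '[{"offset":[0,0,0.1],"turn":[0,0,0],"gripper":-0.6},{"offset":[0,0,0.2],"turn":[0,0,0],"gripper":-0.6},{"offset":[0,0,0.3],"turn":[0,0,0],"gripper":-0.6},{"offset":[0,0,0.3],"turn":[0,0,0],"gripper":-0.6}]'

```text
clock: 8.4
ee_pos: [494.3, 29.9, 32.3]
eef_rot: [1.859, 2.532, 0.001]
wrist_force: [-8.8, -0.1, 29.5]
opening: 0.311
grasp_force: 52.6
```

In contact with the rest. Releasing and backing off upward.

Request:
apply_moves --rows '[{"offset":[0,0,-0.05],"turn":[0,0,0],"gripper":-0.6},{"offset":[0,0,-0.05],"turn":[0,0,0],"gripper":-0.1},{"offset":[0,0,-0.05],"turn":[0,0,0],"gripper":0.3},{"offset":[0,0,-0.05],"turn":[0,0,0],"gripper":0.5},{"offset":[0,0,-0.05],"turn":[0,0,0],"gripper":0.5},{"offset":[0,0,-3],"turn":[0,0,0],"gripper":0.5},{"offset":[0,0,-8],"turn":[0,0,0],"gripper":0.5},{"offset":[-2,0,-14],"turn":[0,0,0],"gripper":0.5},{"offset":[-3,0,-18],"turn":[0,0,0],"gripper":0.5},{"offset":[-3,0,-18],"turn":[0,0,0],"gripper":0.5},{"offset":[-3,0,-18],"turn":[0,0,0],"gripper":0.5}]'

```text
clock: 9.78
ee_pos: [502.3, 1.3, 209.5]
eef_rot: [-1.859, -2.531, 0.001]
wrist_force: [0.1, -0.6, 0.2]
opening: 0.75
grasp_force: 0.0
```

```bash
python3 - <<'E'
from h import *
c=capture("wrist"); np.savez("wr.npz",**c); cv2.imwrite("pics/wr.png",c["pixels"][:,:,::-1])
q=hsv(c); H,S,V=q[...,0],q[...,1],q[...,2]
t=np.radians(107.4); d=np.array([np.cos(t),np.sin(t),0]); p=np.array([492.3,33,50])
print(proj(c,[p+90*d,p+60*d,p,p-90*d]).round(1).tolist()); print(telemetry.observe()["ee_pos"])
E
```

```text
[[318.1, 48.0], [318.1, 84.2], [318.1, 150.1], [318.0, 234.7]]
[501.92470108   1.3799127  208.94174786]
```

View pics/wr.png

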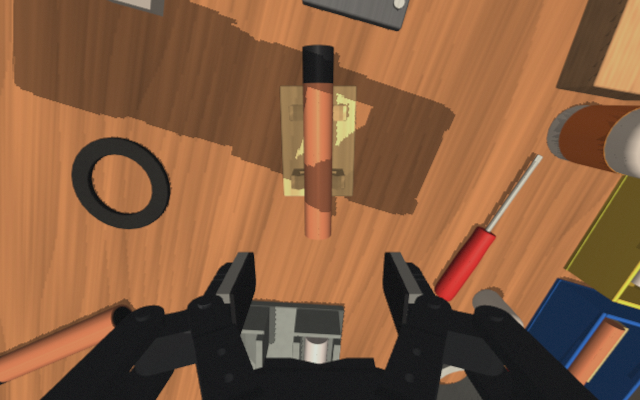

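The wrist view shows the tube lying in both notches along u≈318, with the cap end at v≈45 and the bare end at v≈238. It is centred as predicted, so next I grip the bare end.

```bash
python3 - <<'E'
from h import *
go(512.6,-31.9,31.5,107.4)
E
```

```text
offset [-3.51, 0.06, 17.74] turn [-0.002, -0.001, 0.0]
```

Request:
apply_moves --rows '[{"offset":[-3.5,0,4],"turn":[0,0,0],"gripper":0.5},{"offset":[-3.5,0.05,9],"turn":[0,0,0],"gripper":0.5},{"offset":[-3.5,0.05,13],"turn":[0,0,0],"gripper":0.5},{"offset":[-3.5,0.05,16],"turn":[0,0,0],"gripper":0.5},{"offset":[-3.5,0.05,17.7],"turn":[0,0,0],"gripper":0.5},{"offset":[-3.5,0.05,17.7],"turn":[0,0,0],"gripper":0.5},{"offset":[-3.5,0.05,17.7],"turn":[0,0,0],"gripper":0},{"offset":[-3.5,0.05,17.7],"turn":[0,0,0],"gripper":-0.6},{"offset":[-3.5,0.05,17.7],"turn":[0,0,0],"gripper":-0.6},{"offset":[-3.5,0.05,17.7],"turn":[0,0,0],"gripper":-0.6},{"offset":[-3.5,0.05,17.7],"turn":[0,0,0],"gripper":-0.6},{"offset":[-3.5,0.05,17.7],"turn":[0,0,0],"gripper":-0.6}]' --squeeze 100

```text
clock: 11.32
ee_pos: [513.1, -32.3, 34.5]
eef_rot: [-1.859, -2.532, 0.001]
wrist_force: [-5.9, -3.3, 9.8]
opening: 0.298
grasp_force: 97.5
```

Request:
apply_moves --rows '[{"offset":[0,0,-0.5],"turn":[0,0,0],"gripper":-0.6},{"offset":[0,0,-2],"turn":[0,0,0],"gripper":-0.6},{"offset":[0,0,-5],"turn":[0,0,0],"gripper":-0.6},{"offset":[0,0,-9],"turn":[0,0,0],"gripper":-0.6},{"offset":[0,0,-12],"turn":[0,0,0],"gripper":-0.6},{"offset":[0,0,-13],"turn":[0,0,0],"gripper":-0.6},{"offset":[0,0,-13],"turn":[0,0,0],"gripper":-0.6}]'

```text
clock: 12.2
ee_pos: [514.2, -32.0, 163.8]
eef_rot: [1.859, 2.531, 0.001]
wrist_force: [-0.4, 0.9, -2.9]
opening: 0.293
grasp_force: 98.4
```

```bash
python3 - <<'E'
from h import *
c=capture("wrist"); np.savez("we.npz",**c); cv2.imwrite("pics/we.png",c["pixels"][:,:,::-1])
print(telemetry.observe()["ee_pos"])
t=np.radians(93.3); d=np.array([np.cos(t),np.sin(t)]); p=np.array([480.5,261])-(68+10)*d; print(p); go(p[0],p[1],165,93.3)
E
```

```text
[513.58567888 -31.98813051 162.90699756]
[484.9899941 183.1293383]
offset [21.38, 3.71, -0.21] turn [-0.0, -0.0, 0.246]
```

View pics/we.png

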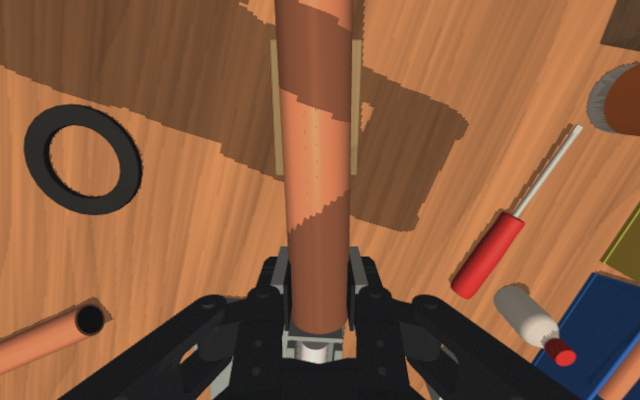

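The wrist view shows the tube gripped at its bare end and level, with its axis running from (313,0) to (319,330), about 1° of skew. I'll compensate with the turn.

Request:
apply_moves --rows '[{"offset":[3,0.5,0],"turn":[0,0,0.05],"gripper":-0.6},{"offset":[6.5,1.1,0],"turn":[0,0,0.1],"gripper":-0.6},{"offset":[10.5,1.8,0],"turn":[0,0,0.15],"gripper":-0.6},{"offset":[14.5,2.5,0],"turn":[0,0,0.2],"gripper":-0.6},{"offset":[18,3.1,0],"turn":[0,0,0.24],"gripper":-0.6},{"offset":[20.5,3.6,0],"turn":[0,0,0.262],"gripper":-0.6},{"offset":[21.4,3.7,0],"turn":[0,0,0.262],"gripper":-0.6},{"offset":[21.4,3.7,0],"turn":[0,0,0.262],"gripper":-0.6},{"offset":[21.4,3.7,0],"turn":[0,0,0.262],"gripper":-0.6}]'

```text
clock: 13.38
ee_pos: [485.0, 182.3, 162.8]
eef_rot: [-2.175, -2.267, 0.002]
wrist_force: [0.2, -0.1, -2.2]
opening: 0.298
grasp_force: 98.4
```

```bash
python3 - <<'E'
from h import *
a=capture("top");b=capture("wrist");c=capture("scene")
t=np.radians(93.3); d=np.array([np.cos(t),np.sin(t),0]); p=np.array([480.5,261,55+130.])-10*d
for k in (a,c):print(proj(k,[p+90*d,p-90*d]).round(1).tolist())
o=np.zeros((600,800,3),np.uint8); o[:250,:400]=cv2.resize(b["pixels"],(400,250))
o[:300,400:]=cv2.resize(a["pixels"][165:255,200:320],(400,300)); o[300:,:400]=cv2.resize(c["pixels"][90:195,310:450],(400,300))
cv2.imwrite("pics/j1.png",o[:,:,::-1]); print(telemetry.observe()["ee_pos"])
E
```

```text
[[224.2, 208.1], [286.0, 204.6]]
[[386.5, 112.9], [347.6, 145.9]]
[485.26009707 182.43448993 163.22840051]
```

View pics/j1.png

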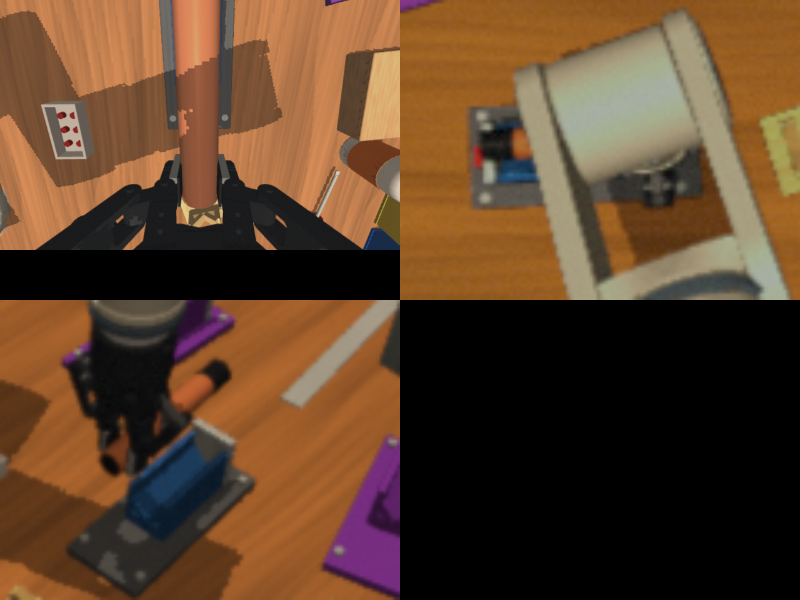

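The scene, top and wrist views agree with the prediction within about 2 px: the tube sits above the V, aligned and level, about 10 mm short of the stop. I'll lower it now.

Request:
apply_moves --rows '[{"offset":[0,0,3],"turn":[0,0,0],"gripper":-0.6},{"offset":[0,0,6],"turn":[0,0,0],"gripper":-0.6},{"offset":[0,0,8],"turn":[0,0,0],"gripper":-0.6},{"offset":[0,0,9.5],"turn":[0,0,0],"gripper":-0.6},{"offset":[0,0,10.5],"turn":[0,0,0],"gripper":-0.6},{"offset":[0,0,11.2],"turn":[0,0,0],"gripper":-0.6},{"offset":[0,0,11.6],"turn":[0,0,0],"gripper":-0.6},{"offset":[0,0,11.6],"turn":[0,0,0],"gripper":-0.6}]'

```text
clock: 14.52
ee_pos: [485.3, 183.3, 47.4]
eef_rot: [2.174, 2.268, 0.0]
wrist_force: [-0.3, -1.0, -2.3]
opening: 0.297
grasp_force: 98.4
```

Request:
apply_moves --rows '[{"offset":[0,0,0.1],"turn":[0,0,0],"gripper":-0.6},{"offset":[0,0,0.2],"turn":[0,0,0],"gripper":-0.6},{"offset":[0,0,0.3],"turn":[0,0,0],"gripper":-0.6},{"offset":[0,0,0.3],"turn":[0,0,0],"gripper":-0.6}]'

```text
clock: 15.02
ee_pos: [485.1, 183.2, 44.3]
eef_rot: [-2.174, -2.268, 0.0]
wrist_force: [-0.4, 0.1, -2.8]
opening: 0.3
grasp_force: 98.4
```

Request:
apply_moves --rows '[{"offset":[0,0,0.1],"turn":[0,0,0],"gripper":-0.6},{"offset":[0,0,0.2],"turn":[0,0,0],"gripper":-0.6},{"offset":[0,0,0.3],"turn":[0,0,0],"gripper":-0.6},{"offset":[0,0,0.3],"turn":[0,0,0],"gripper":-0.6}]'

```text
clock: 15.52
ee_pos: [485.1, 183.2, 41.2]
eef_rot: [-2.174, -2.267, 0.0]
wrist_force: [-0.8, -0.5, -1.5]
opening: 0.296
grasp_force: 98.4
```

Request:
apply_moves --rows '[{"offset":[0,0,0.1],"turn":[0,0,0],"gripper":-0.6},{"offset":[0,0,0.15],"turn":[0,0,0],"gripper":-0.6},{"offset":[0,0,0.15],"turn":[0,0,0],"gripper":-0.6}]'

```text
clock: 15.9
ee_pos: [485.1, 183.1, 39.9]
eef_rot: [2.174, 2.268, -0.0]
wrist_force: [-1.6, -1.6, 2.8]
opening: 0.293
grasp_force: 98.7
```

Request:
apply_moves --rows '[{"offset":[0.2,0,0.03],"turn":[0,0,0],"gripper":-0.6},{"offset":[0.4,0,0.03],"turn":[0,0,0],"gripper":-0.6},{"offset":[0.6,0,0.03],"turn":[0,0,0],"gripper":-0.6},{"offset":[0.7,0,0.03],"turn":[0,0,0],"gripper":-0.6},{"offset":[0.7,0,0.03],"turn":[0,0,0],"gripper":-0.6}]'

```text
clock: 16.52
ee_pos: [483.8, 189.7, 39.2]
eef_rot: [-2.173, -2.268, 0.004]
wrist_force: [-4.0, -4.9, 3.5]
opening: 0.299
grasp_force: 98.8
```

Request:
apply_moves --rows '[{"offset":[0.1,0,0],"turn":[0,0,0],"gripper":-0.6},{"offset":[0.2,0,0],"turn":[0,0,0],"gripper":-0.6},{"offset":[0.2,0,0],"turn":[0,0,0],"gripper":-0.6}]'

```text
clock: 16.9
ee_pos: [483.8, 190.8, 39.2]
eef_rot: [2.173, 2.268, -0.005]
wrist_force: [-2.2, -11.8, 5.1]
opening: 0.295
grasp_force: 99.0
```

Request:
apply_moves --rows '[{"offset":[0.05,0,0],"turn":[0,0,0],"gripper":-0.6},{"offset":[0.1,0,0],"turn":[0,0,0],"gripper":-0.6},{"offset":[0.1,0,0],"turn":[0,0,0],"gripper":-0.6}]'

```text
clock: 17.27
ee_pos: [483.7, 190.8, 39.2]
eef_rot: [2.173, 2.268, -0.007]
wrist_force: [-0.3, -17.8, 5.7]
opening: 0.293
grasp_force: 99.1
```

```bash
python3 - <<'E'
from h import *
c=capture("scene");a=capture("top")
o=np.zeros((450,800,3),np.uint8); o[:,:400]=cv2.resize(c["pixels"][105:195,330:410],(400,450),interpolation=cv2.INTER_CUBIC)
o[:300,400:]=cv2.resize(a["pixels"][180:240,210:290],(400,300),interpolation=cv2.INTER_CUBIC)
cv2.imwrite("pics/j2.png",o[:,:,::-1])
E
```

```text
(no output)
```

View pics/j2.png

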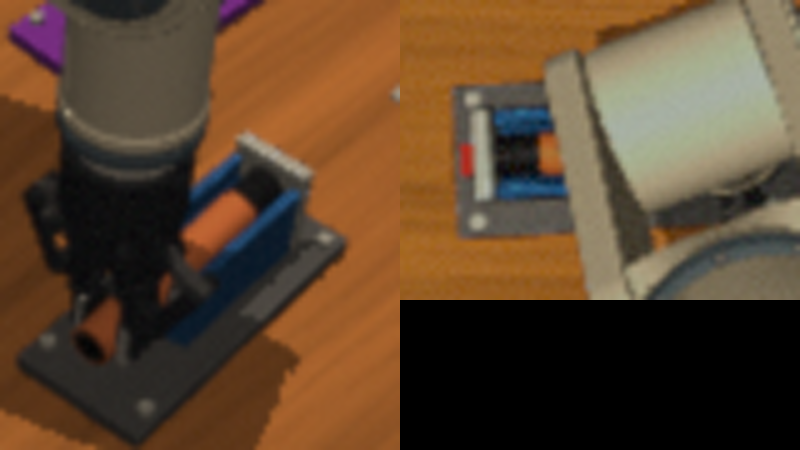

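Both views show the cap flush against the stop plate, and Fy rose to −18 N with no further motion. I'll press down a touch to confirm it is seated, then release.

Request:
apply_moves --rows '[{"offset":[0,0,0.05],"turn":[0,0,0],"gripper":-0.6},{"offset":[0,0,0.1],"turn":[0,0,0],"gripper":-0.6},{"offset":[0,0,0.1],"turn":[0,0,0],"gripper":-0.6}]'

```text
clock: 17.75
ee_pos: [483.8, 190.8, 38.9]
eef_rot: [2.172, 2.268, -0.007]
wrist_force: [-3.6, -18.9, 17.5]
opening: 0.289
grasp_force: 100.8
```

Request:
apply_moves --rows '[{"offset":[0,0,-0.08],"turn":[0,0,0],"gripper":-0.6},{"offset":[0,0,-0.08],"turn":[0,0,0],"gripper":-0.3},{"offset":[0,0,-0.08],"turn":[0,0,0],"gripper":0},{"offset":[0,0,-0.08],"turn":[0,0,0],"gripper":0.4},{"offset":[0,0,-0.08],"turn":[0,0,0],"gripper":0.5},{"offset":[0,0,-0.08],"turn":[0,0,0],"gripper":0.5},{"offset":[0,0,-3],"turn":[0,0,0],"gripper":0.5},{"offset":[0,0,-7],"turn":[0,0,0],"gripper":0.5},{"offset":[-2,0,-12],"turn":[0,0,0],"gripper":0.5},{"offset":[-5,0,-17],"turn":[0,0,0],"gripper":0.5},{"offset":[-5,0,-20],"turn":[0,0,0],"gripper":0.5},{"offset":[-5,0,-20],"turn":[0,0,0],"gripper":0.5},{"offset":[-5,0,-20],"turn":[0,0,0],"gripper":0.5}]'

```text
clock: 19.38
ee_pos: [486.3, 143.2, 237.7]
eef_rot: [-2.174, -2.267, 0.001]
wrist_force: [-0.2, -0.2, 0.1]
opening: 0.753
grasp_force: 0.0
```

```bash
python3 - <<'E'
from h import *
c=capture("wrist");a=capture("scene")
o=np.zeros((600,800,3),np.uint8); o[:300,:480]=cv2.resize(c["pixels"],(480,300))
o[300:,:400]=cv2.resize(c["pixels"][0:180,220:460],(400,300),interpolation=cv2.INTER_CUBIC)
o[300:,400:]=cv2.resize(a["pixels"][115:190,320:420],(400,300),interpolation=cv2.INTER_CUBIC)
cv2.imwrite("pics/j3.png",o[:,:,::-1])
t=np.radians(93.3); d=np.array([np.cos(t),np.sin(t),0]); p=np.array([480.5,261,55])
print(proj(c,[p+60*d,p-90*d]),telemetry.observe()["clock"])
E
```

```text
[[316.42807301 -15.07025173]
 [318.80095171 151.79655091]] 19.475
```

View pics/j3.png

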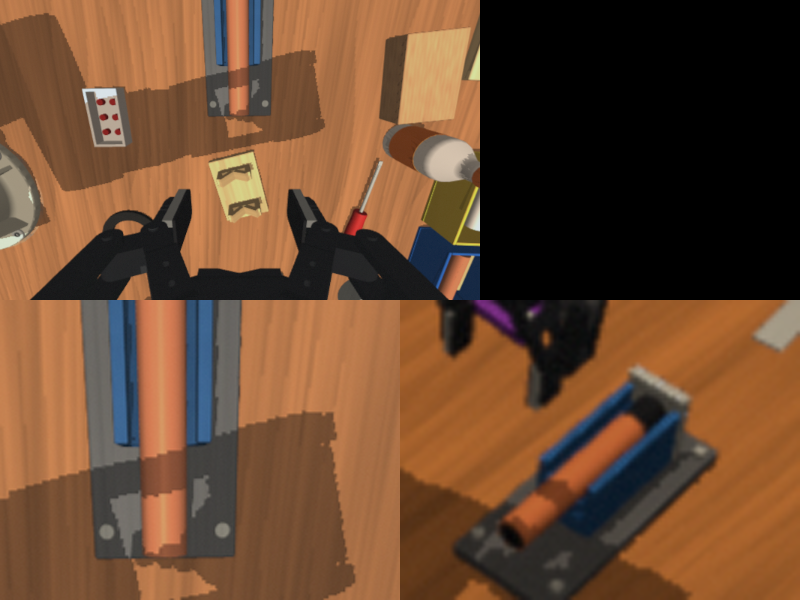

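The tube lies in the blue V with its cap at the plate, and the bare end is at (318,~153) where predicted. Nothing else has moved, so I'm handing in.

```bash
python3 -c "
from workcell import finish_job
print(finish_job())"
```

```text
the job is handed in; nothing more can be done
None
```

The copper tube was laid on the rest and released, then taken by its bare end and released in the blue jig with its cap against the stop; I handed the job in at about 19.5 s with the aluminium tube still in its bay.

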